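# Hold the syringe pump's barrel clamp open at the loading mark

### The arm

A 6-joint arm with a two-finger parallel gripper is mounted at the origin on a cart in front of the work surface, level with it; the furniture and walls round the work are solid. World frame = base frame: x ahead of the robot, y to its left, z up, the work surface at z = 0. Lengths are in m, angles in rad, forces in N, time in s.
With the tool pointing down it reaches from about 0.25 to 0.775 m from the base axis. Payload 4 kg.
Tool frame: the origin (TCP) lies between the finger pads, 19 mm behind the fingertips; this is the grasp point; z points along the fingers, y is the line along which they close (so a half turn about z gives the same grasp; the last joint's range is limited). The gripper opens to 94 mm and grips with 3 to 60 N. Pads are 16 mm wide; open, the fingers measure 119 mm over their backs; the gripper's body (75 mm by 177 mm) begins 78 mm behind the grasp point.
Start: joints at [1.056, 0.087, 1.371, -0, 1.684, -0.103], TCP at [0.22, 0.504, 0.224] pointing down, gripper open.
Joint ranges: [-3.1, 3.1], [-0.76, 2.03], [0.27, 2.55], [-1.08, 4.22], [0.17, 2.65], [-2.57, 2.57]. Speed limits (rad/s): [2.79, 2.79, 3.14, 3.14, 3.14, 3.14].

### API

Orientations are given as a rotation vector (axis times angle).
In Python, from rig import telemetry, viewer, env gives the robot as it stands.
- The arm moves only by the tool drive_tool, never from a script. Its argument "steps" is one flat list of numbers, 7 for each row, row after row: the shift along the world's x, y, z in m, then the turn, a rotation vector about the world's x, y, z in rad, then the finger opening in m, from 0 to 0.094. A call has 1 to 20 rows; each row is the pose to reach, as a shift and turn from the pose commanded when the call began; what a row does not reach only later rows make up. A row lasts 1/8 s, in which the tool goes at most 62.5 mm and 10.7 degrees, less where a joint would pass 70% of its speed; a pose out of reach is approached as far as the arm can. A call with a gripper value outside its range is refused whole. The fingers move at their own pace and stop on an object; "force" is the grip in N (left out, the last holds). Time passes only in rows, so rows that repeat a pose let the fingers close. It gives the time, the measured TCP pose, the force, the opening and the grip force at its end, in the units of the state.
- telemetry.observe(): the state, without advancing time (a new reading comes with each control period).
- viewer.camera(name): name is "scene" or "top" or "wrist"; returns the picture (480x640x3 uint8, blue, green, red); there is no depth.
- viewer.calibration(name): a dict with "fovy" (degrees; the focal length in pixels is half the picture's height over the tangent of half this angle, whatever the lens; pixels are square), "cx", "cy" (the principal point, pixels), "extrinsics" (4x4, takes a point from world to camera coordinates); the wrist camera has in their place "tool_from_camera" (4x4, takes a point from camera to tool coordinates, whose origin is the TCP and whose axes are the flange's). Camera axes: x right, y up, looking along -z (the intrinsics and any distortion apply to the point x, -y, -z); pixel columns grow to the right and rows downward; lengths in m; the calibration is good to about 2 mm. A picture is of the moment at which its call begins: read the wrist's pose just before it. calibration takes no time and is no camera call.
- env.sign_off(): hands the job in; it is judged then, once.
The state is a dict: "time": time; "joint_positions": joint angles; "joint_velocities": joint speeds; "effort": joint torques, N m; "tool_pos": TCP position; "ee_rot": TCP orientation; "force": force on the tool from outside, world axes, zero at the start; "wrist_torque": the same for the moment, N m; "grip_width": finger opening in m; "gripper_force": force on a finger pad.
Only numpy, scipy, OpenCV 4.12 (cv2) and the standard library are available. Lean on these libraries where they do the work, as an engineer would, in place of code of your own. Each camera call takes 0.05 s, during which the arm holds its last target. There are 200 camera calls.

### The job

Get the syringe pump ready for me to lay the 50 ml syringe in: turn the blue lock knob on its deck a quarter turn anticlockwise until it clicks over into the open position, then take the barrel clamp by its black handle and lift it against its spring until the red band on the post has just come fully out of the steel collar. Finish while still gripping the handle and holding the clamp steady at that mark, as it would snap shut if you let go; leave the things lying around the pump where they are.

Things in the scene. Friction and masses are not known exactly. Their poses are not given: they have to be found in the camera images.
- pump: syringe pump, fixed: grey box 170 (x) x 300 (y) x 85 mm high to its flat deck, panel with display on its front. Origin: centre of its underside, on the table; own x to its back, y to its left end. On the deck: V cradle along y at x -45 (22 mm high); fixed plunger driver block at x -45, y -78 (43 mm high), not handled; lock knob at x +40, y -5; clamp post at x +40, y +100 mm
- lock_grip (a point): grip point on the lock knob's turning axis, 26 mm above the deck. Blue wing 42 mm long, 11 mm thick, flat sides 8 to 36 mm above the deck, on a round foot 36 mm across (top 8 mm above the deck), in a seat 46 mm across; a white line on top points to the red dot (locked) or the green dot (open). Site y lies along the wing, x across it; they turn with the knob
- lock (a joint): angle of the lock knob, rad: 0 locked (wing along the pump's y, line towards the post), pi/2 open (line to the pump's front); grows anticlockwise seen from above. An over-centre spring of about 0.1 N m pushes it back to 0 before pi/4 and on to pi/2 beyond. While it is locked a bolt inside keeps the clamp down
- clamp_handle (a point): round black handle on top of the clamp post: grip part 25 mm across, 19 mm high, rim 29 mm across above it, 32 mm high in all. The point lies on its axis, 14 mm above its underside, 148 mm above the table when the clamp is down. Below it the bare post (12 mm) and the clamp's arm (15 mm wide, reaching 98 mm to the pump's front over the cradle), whose top is 32 mm below this point
- clamp_slide (a joint): lift of the barrel clamp, m: 0 down, stop at 0.048; moves straight up. A spring pulls it down with about 7 N at the bottom and 12 N at the mark. On the post a thin yellow band (20 ml) comes out of the collar at 0.018 and a red band 5 mm high (50 ml) begins to show at a lift of 0.029 and is fully out at 0.034
- collar_top (a point): on the post's axis, top of the fixed steel collar (21 mm across) that guides the post, 10 mm above the deck
- tray_front: shallow steel tray 220 x 214 x 18 mm beside the pump, fixed. Origin: centre of its underside
- syringe_50: 50 ml syringe 45 x 192 x 28 mm lying in the tray along its y; bystander. Origin: centre of its underside
- vial_big: glass vial with a grey cap 33 x 33 x 56 mm standing in the tray; bystander. Origin: centre of its underside
- tape_roll: roll of tape 56 mm across, 25 mm high, lying flat; bystander
- carton_amp: flat white and red carton 63 x 122 x 24 mm; bystander
- small_dish: small round steel dish 101 mm across, 24 mm high; bystander
- kidney_dish: steel kidney dish 118 x 227 x 41 mm; bystander

How it is judged:
By the outcome, as a careful person would: the job done as asked, in the order asked, and still so for the second after the job is handed in, while the arm keeps its last pose, push and grip.
It also fails if it takes over 43 s, if anything falls off the work surface, if the arm or the gripper's body presses on something with over 40 N, if the wrist force passes 120 N, or if a joint passes its speed limit or range.

## Working session

There is one attempt and no reset: what is moved stays moved. The work goes in short steps, Python scripts to look and compute and a tool call to move; the robot and the scene stay as the last step left them, time stands still between calls to the robot, and variables do not carry over. Pictures are saved under pics/ and viewed, at most 10 in all, crops included, and the job is handed in when it is done.

Besides the shell and the picture viewer there is one more tool, called after ">>>" by a JSON object that holds its "name" and its "arguments". drive_tool: Moves the arm, as the interface text tells. Its arguments: {"type":"object","properties":{"steps":{"type":"array"},"force":{"type":"number"}},"required":["steps"]}

```bash
mkdir -p pics; cat > h.py <<'E'
import numpy as np, cv2
from rig import telemetry, viewer, env
from scipy.spatial.transform import Rotation as R
def ray(name,u,v,st=None):
    c=viewer.calibration(name); f=240/np.tan(np.radians(c["fovy"])/2)
    d=np.array([(u-c["cx"])/f,(v-c["cy"])/f,1.0])
    if c.get("distortion") is not None: pass
    d=np.array([d[0],-d[1],-1.0])
    if "extrinsics" in c:
        E=np.linalg.inv(np.array(c["extrinsics"]))
    else:
        T=np.eye(4);T[:3,:3]=R.from_rotvec(st["ee_rot"]).as_matrix();T[:3,3]=st["tool_pos"]
        E=T@np.array(c["tool_from_camera"])
    return E[:3,3],E[:3,:3]@d
def onz(name,u,v,z,st=None):
    o,d=ray(name,u,v,st); return o+d*(z-o[2])/d[2]
E
python3 - <<'E'
from h import *
for n in("top","scene","wrist"):
    print(n,viewer.calibration(n))
    cv2.imwrite(f"pics/{n}0.png",viewer.camera(n))
print(telemetry.observe())
E
```

```text
top {'fovy': 55.020065490390664, 'cx': 319.6346991933858, 'cy': 232.4761249419611, 'extrinsics': array([[ 2.08767695e-02, -9.99781824e-01,  6.81990934e-04,
        -4.68992510e-04],
       [ 9.90767179e-01,  2.07799197e-02,  1.33972352e-01,
        -5.71427318e-01],
       [-1.33957295e-01, -2.12121569e-03,  9.90984835e-01,
        -1.53004929e+00],
       [ 0.00000000e+00,  0.00000000e+00,  0.00000000e+00,
         1.00000000e+00]])}
scene {'fovy': 52.314823376915605, 'cx': 322.8235310159769, 'cy': 230.56677505549013, 'extrinsics': array([[ 0.90452421, -0.42594271,  0.02021787, -0.50988267],
       [ 0.30186281,  0.67307779,  0.67516304, -0.26475523],
       [-0.30118898, -0.60459829,  0.73739142, -1.21541742],
       [ 0.        ,  0.        ,  0.        ,  1.        ]])}
wrist {'fovy': 66.12800060563805, 'cx': 316.1136509639976, 'cy': 230.4050946314811, 'tool_from_camera': array([[-1.61491270e-03,  9.62725680e-01,  2.70474872e-01,
         7.97843611e-02],
       [ 9.99998696e-01,  1.54665457e-03,  4.65501737e-04,
        -5.44455249e-04],
       [ 2.98192800e-05,  2.70475271e-01, -9.62726922e-01,
        -1.59813193e-01],
       [ 0.00000000e+00,  0.00000000e+00,  0.00000000e+00,
         1.00000000e+00]])}
{'time': 0.15, 'joint_positions': array([ 1.05588813e+00,  8.78073937e-02,  1.37186718e+00, -2.08570416e-05,
        1.68356685e+00, -1.03103354e-01]), 'joint_velocities': array([ 1.63110682e-04, -2.78737580e-03, -4.40924060e-03,  2.64718283e-03,
        6.26859399e-06,  7.39779657e-04]), 'effort': array([-4.27143887e-04, -3.40647483e+01, -3.02790678e+01,  7.17131258e-02,
        3.06122191e-02, -1.22128395e-04]), 'tool_pos': array([0.21997594, 0.50369384, 0.22338115]), 'ee_rot': array([-6.42205421e-01, -3.07475923e+00,  2.47673932e-03]), 'force': array([ 0.13491839, -0.25067077,  0.30876794]), 'wrist_torque': array([0.0354014 , 0.01660278, 0.00910513]), 'gripper_force': 0.0, 'grip_width': 0.09407187573572617}
```

View pics/top0.png

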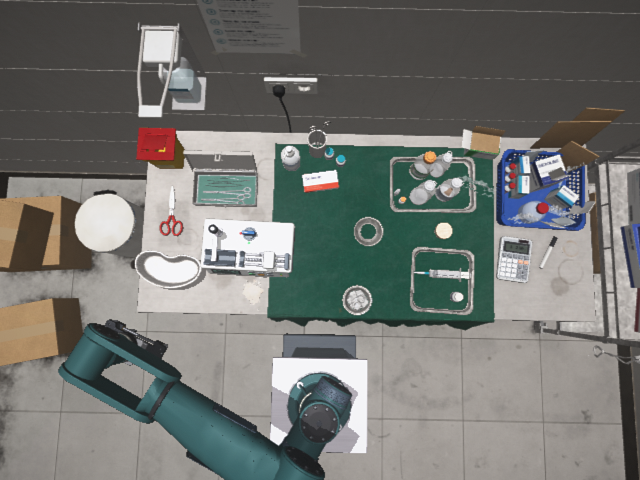

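View pics/scene0.png

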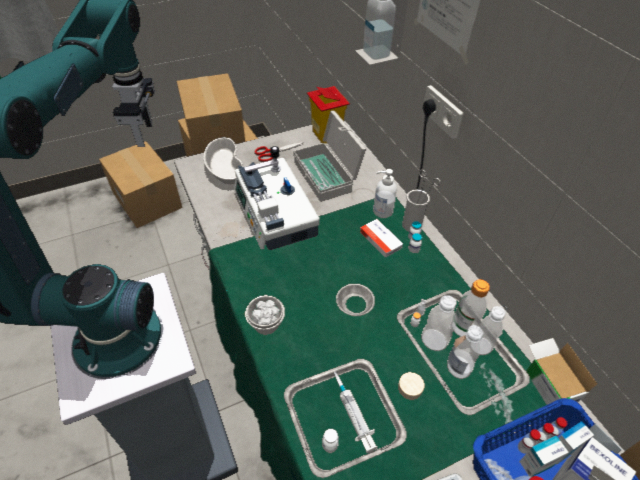

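The top view shows the pump at columns 201–294 and rows 220–272, with the blue knob at about (249,233) and the black handle at about (213,230). In the scene view the knob is at about (287,186) and the handle at about (275,152). A box with an open lid stands behind the pump.

```bash
python3 - <<'E'
from h import *
from scipy.optimize import least_squares
for n,box in(("top",(200,215,300,275)),("scene",(235,140,320,240))):
    im=cv2.imread(f"pics/{n}0.png"); x0,y0,x1,y1=box; c=im[y0:y1,x0:x1]; hsv=cv2.cvtColor(c,cv2.COLOR_BGR2HSV)
    m=cv2.inRange(hsv,(95,120,60),(125,255,255)); k,_,s,ce=cv2.connectedComponentsWithStats(m)
    for i in range(1,k):
        if s[i,4]>15: print(n,"blue",s[i],ce[i]+[x0,y0],onz(n,*(ce[i]+[x0,y0]),.115))
    m=cv2.inRange(hsv,(0,0,0),(180,255,60)); k,_,s,ce=cv2.connectedComponentsWithStats(m)
    for i in range(1,k):
        if s[i,4]>15: print(n,"black",s[i],ce[i]+[x0,y0],onz(n,*(ce[i]+[x0,y0]),.155))
    cv2.imwrite(f"pics/{n}1.png",cv2.resize(c,None,fx=6,fy=6,interpolation=cv2.INTER_CUBIC)[:600])
# deck corners from top
for p in((203,219.5),(294,222),(293,272),(201,272)): print(p,onz("top",*p,.085))
E
```

```text
top blue [43 16 12  3 27] [249.44444444 232.14814815] [0.55727252 0.23842638 0.115     ]
scene blue [50 40  6 10 35] [287.22857143 184.05714286] [0.55481533 0.23255849 0.115     ]
scene black [35  8  9 11 65] [274.33846154 153.23076923] [0.55628447 0.33419881 0.155     ]
scene black [11 31  9  4 25] [249.88 172.44] [0.45984302 0.28070693 0.155     ]
scene black [ 1 42 10 26 96] [240.65625    194.63541667] [0.40561297 0.20300631 0.155     ]
scene black [13 43 15  6 32] [254.96875 186.5625 ] [0.45270427 0.218038   0.155     ]
scene black [50 44  7 10 32] [287.59375 189.4375 ] [0.53158765 0.17003276 0.155     ]
scene black [32 81 16  9 69] [274.71014493 225.1884058 ] [0.44888762 0.05733571 0.155     ]
scene black [ 36  86  47  14 319] [300.27272727 234.37617555] [0.49669963 0.0006192  0.155     ]
(203, 219.5) [0.60029598 0.39869915 0.085     ]
(294, 222) [0.5982414  0.09699396 0.085     ]
(293, 272) [0.43305866 0.09557782 0.085     ]
(201, 272) [0.42678133 0.39571818 0.085     ]
```

View pics/top1.png

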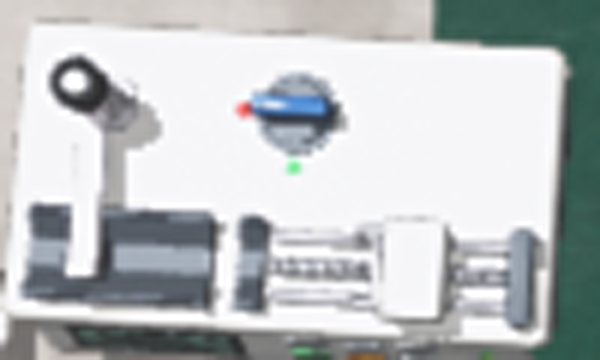

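The crop shows the knob locked, with its line towards the red dot; the knob centre is at about (295,107) in the crop and the black handle at about (78,82). The pump's deck is near-aligned with the world, with the knob at about (0.555, 0.240) and the handle at about (0.554, 0.346). Next I move above the knob for a closer wrist view.

>>> {"name": "drive_tool", "arguments": {"steps": [0.335,-0.264,0.015,0,0,-1.159,0.05,0.335,-0.264,0.015,0,0,-1.159,0.05,0.335,-0.264,0.015,0,0,-1.159,0.05,0.335,-0.264,0.015,0,0,-1.159,0.05,0.335,-0.264,0.015,0,0,-1.159,0.05,0.335,-0.264,0.015,0,0,-1.159,0.05,0.335,-0.264,0.015,0,0,-1.159,0.05,0.335,-0.264,0.015,0,0,-1.159,0.05,0.335,-0.264,0.015,0,0,-1.159,0.05,0.335,-0.264,0.015,0,0,-1.159,0.05,0.335,-0.264,0.015,0,0,-1.159,0.05], "force": 30}}

```text
time: 1.52
tool_pos: [0.5542, 0.2412, 0.2396]
ee_rot: [2.219, 2.224, 0.001]
force: [-0.2, 0.1, 0.1]
grip_width: 0.0499
gripper_force: 0.0
```

```bash
python3 - <<'E'
from h import *
import json
st=telemetry.observe(); im=viewer.camera("wrist"); cv2.imwrite("pics/w1.png",im)
json.dump({k:np.array(v).tolist() for k,v in st.items()},open("w1.json","w"))
print(st["tool_pos"],st["ee_rot"],st["force"],st["time"],st["joint_positions"])
hsv=cv2.cvtColor(im,cv2.COLOR_BGR2HSV)
m=cv2.inRange(hsv,(95,120,50),(125,255,255)); k,_,s,ce=cv2.connectedComponentsWithStats(m)
for i in range(1,k):
    if s[i,4]>100: print("blue",s[i],ce[i],onz("wrist",*ce[i],.119,st), cv2.minAreaRect(cv2.findNonZero((_==i).astype(np.uint8))))
for nm,lo,hi in(("red",(0,150,100),(8,255,255)),("green",(45,120,100),(80,255,255))):
    k,_,s,ce=cv2.connectedComponentsWithStats(cv2.inRange(hsv,lo,hi))
    for i in range(1,k):
        if s[i,4]>30: print(nm,s[i],ce[i],onz("wrist",*ce[i],.085,st))
E
```

```text
[0.55423788 0.24115389 0.23961577] [2.21900402e+00 2.22376064e+00 6.44582683e-04] [-0.21902428  0.06865968  0.13459589] 1.525 [3.16560106e-01 2.06834789e-01 1.20551746e+00 1.14329649e-04
 1.72883749e+00 3.14436835e-01]
blue [313 199  15  55 603] [319.93200663 227.33499171] [0.55603869 0.24358896 0.119     ] ((320.0172424316406, 226.00057983398438), (13.267977714538574, 54.31254959106445), 1.9749339818954468)
red [316 181  10  10  74] [320.72972973 185.55405405] [0.55696097 0.27143047 0.085     ]
green [281 214   9   9  68] [285.25       218.16176471] [0.5259287  0.24266307 0.085     ]
```

View pics/w1.png

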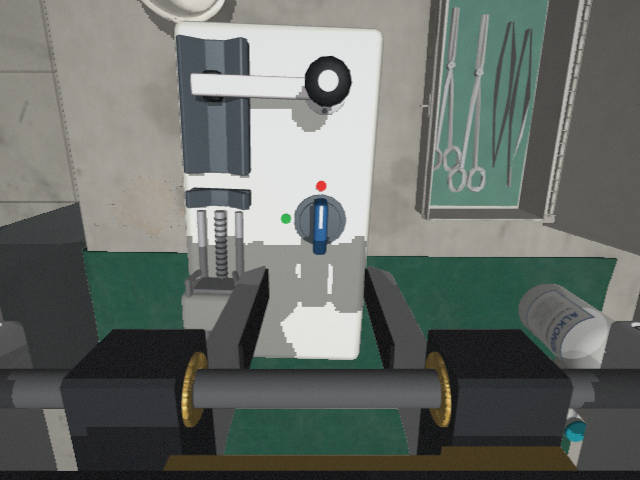

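The wrist picture shows the knob at (320,222), the red dot at (321,186), the green dot at (285,218) and the handle at (328,81). The dots give the knob centre as (0.556, 0.242), with the pump yawed about -2°. The dot radius comes out at 30 mm, which is plausible. I descend to z 0.117 so the tips clear the knob's foot, then close.

>>> {"name": "drive_tool", "arguments": {"steps": [0.002,0.001,-0.06,0,0,-0.035,0.05,0.002,0.001,-0.11,0,0,-0.035,0.05,0.002,0.001,-0.123,0,0,-0.035,0.05,0.002,0.001,-0.123,0,0,-0.035,0.05,0.002,0.001,-0.123,0,0,-0.035,0.005,0.002,0.001,-0.123,0,0,-0.035,0.005,0.002,0.001,-0.123,0,0,-0.035,0.005,0.002,0.001,-0.123,0,0,-0.035,0.005,0.002,0.001,-0.123,0,0,-0.035,0.005], "force": 30}}

```text
time: 2.7
tool_pos: [0.5573, 0.2411, 0.1167]
ee_rot: [2.26, 2.182, 0.001]
force: [-0.4, -0.1, 1.6]
grip_width: 0.0107
gripper_force: 30.0
```

```bash
python3 - <<'E'
from h import *
import json
s=telemetry.observe(); print({k:np.round(s[k],4) for k in("time","tool_pos","ee_rot","force","wrist_torque","grip_width","gripper_force")})
w=json.load(open("w1.json")); im=cv2.imread("pics/w1.png")
g=cv2.inRange(im,(0,0,0),(60,60,60))[50:115,295:360]; print(cv2.minEnclosingCircle(max(cv2.findContours(g,0,2)[0],key=cv2.contourArea)))
for p in((322,81),(328,81),(334,81)): print(onz("wrist",*p,.166,w))
E
```

```text
{'time': np.float64(2.7), 'tool_pos': array([0.5573, 0.2411, 0.1167]), 'ee_rot': array([2.2597e+00, 2.1820e+00, 9.0000e-04]), 'force': array([-0.4292, -0.0708,  1.6403]), 'wrist_torque': array([-0.1002,  0.1041,  0.0352]), 'grip_width': np.float64(0.0107), 'gripper_force': np.float64(29.9999)}
((31.5, 31.0), 25.597949981689453)
[0.55646616 0.34589038 0.166     ]
[0.56000911 0.34589215 0.166     ]
[0.56355203 0.34589392 0.166     ]
```

>>> {"name": "drive_tool", "arguments": {"steps": [0,0,0,0,0,0.17,0.005,0,0,0,0,0,0.34,0.005,0,0,0,0,0,0.51,0.005,0,0,0,0,0,0.68,0.005,0,0,0,0,0,0.85,0.005,0,0,0,0,0,1.02,0.005,0,0,0,0,0,1.19,0.005,0,0,0,0,0,1.36,0.005,0,0,0,0,0,1.5,0.005,0,0,0,0,0,1.57,0.005,0,0,0,0,0,1.57,0.005,0,0,0,0,0,1.57,0.005]}}

```text
time: 4.2
tool_pos: [0.5578, 0.2415, 0.1167]
ee_rot: [0.058, 3.139, 0.002]
force: [2.3, 1.3, 1.1]
grip_width: 0.0108
gripper_force: 30.0
```

```bash
python3 - <<'E'
from h import *
s=telemetry.observe(); print({k:np.round(s[k],4) for k in("time","tool_pos","ee_rot","force","wrist_torque","grip_width","gripper_force")})
E
```

```text
{'time': np.float64(4.2), 'tool_pos': array([0.5578, 0.2415, 0.1167]), 'ee_rot': array([5.7600e-02, 3.1393e+00, 2.0000e-03]), 'force': array([2.2762, 1.3396, 1.0642]), 'wrist_torque': array([ 0.3774, -0.3211, -0.0009]), 'grip_width': np.float64(0.0108), 'gripper_force': np.float64(29.9996)}
```

>>> {"name": "drive_tool", "arguments": {"steps": [0,0,0,0,0,0,0.05,0,0,0,0,0,0,0.05,0,0,0.06,0,0,0,0.05,0,0,0.12,0,0,-0.18,0.05,0,0.03,0.14,0,0,-0.36,0.05,0,0.06,0.14,0,0,-0.54,0.05,0,0.06,0.14,0,0,-1.57,0.05,0,0.06,0.14,0,0,-1.57,0.05,0,0.06,0.14,0,0,-1.57,0.05,0,0.06,0.14,0,0,-1.57,0.05,0,0.06,0.14,0,0,-1.57,0.05,0,0.06,0.14,0,0,-1.57,0.05,0,0.06,0.14,0,0,-1.57,0.05,0,0.06,0.14,0,0,-1.57,0.05]}}

```text
time: 5.95
tool_pos: [0.557, 0.3009, 0.2561]
ee_rot: [-2.259, -2.183, 0.001]
force: [-0.1, 0.6, 1.2]
grip_width: 0.0501
gripper_force: 0.0
```

```bash
python3 - <<'E'
from h import *
st=telemetry.observe(); im=viewer.camera("wrist"); cv2.imwrite("pics/w2.png",im)
print(st["tool_pos"],st["ee_rot"],st["force"],st["time"])
hsv=cv2.cvtColor(im,cv2.COLOR_BGR2HSV)
k,_,s,ce=cv2.connectedComponentsWithStats(cv2.inRange(im,(0,0,0),(60,60,60)))
for i in range(1,k):
    if s[i,4]>600 and s[i,2]<90 and s[i,3]<90:
        c=s[i,:2]+s[i,2:4]/2; print("black",s[i],c,onz("wrist",*c,.166,st))
for nm,lo,hi in(("red",(0,150,100),(8,255,255)),("green",(45,120,100),(80,255,255))):
    k,_,s,ce=cv2.connectedComponentsWithStats(cv2.inRange(hsv,lo,hi))
    for i in range(1,k):
        if s[i,4]>30: print(nm,s[i],ce[i],onz("wrist",*ce[i],.085,st))
E
```

```text
[0.55699164 0.30089934 0.25605558] [-2.25866576e+00 -2.18345802e+00  1.04197860e-03] [-0.12769571  0.62162939  1.182996  ] 5.95
black [300 155  40  42 850] [320. 176.] [0.55999699 0.34744576 0.166     ]
red [313   0  48  11 262] [336.22137405   5.15648855] [0.57770195 0.47199224 0.085     ]
red [315 242   8   8  51] [318.68627451 245.54901961] [0.55701667 0.27162461 0.085     ]
green [284 272   8   8  50] [287.5  275.36] [0.52590527 0.24244082 0.085     ]
```

View pics/w2.png

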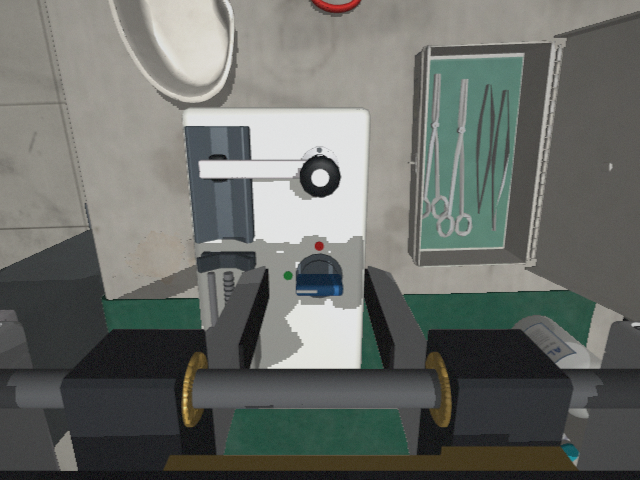

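The wing now points along the pump's x, at (320,288), with its white line towards the front beside the green dot (287,275), so the lock is open. The handle is at (320,176), which gives (0.560, 0.347) and agrees with the geometry. Next I descend and grip it.

>>> {"name": "drive_tool", "arguments": {"steps": [0.003,0.046,0,0,0,0,0.05,0.003,0.046,-0.05,0,0,0,0.05,0.003,0.046,-0.09,0,0,0,0.05,0.003,0.046,-0.11,0,0,0,0.05,0.003,0.046,-0.11,0,0,0,0.05,0.003,0.046,-0.11,0,0,0,0.015,0.003,0.046,-0.11,0,0,0,0.015,0.003,0.046,-0.11,0,0,0,0.015,0.003,0.046,-0.11,0,0,0,0.015], "force": 50}}

```text
time: 7.12
tool_pos: [0.5611, 0.3474, 0.1485]
ee_rot: [2.259, 2.181, 0.006]
force: [-0.6, 0.3, 5.2]
grip_width: 0.0263
gripper_force: 50.0
```

```bash
python3 - <<'E'
from h import *
s=telemetry.observe(); print({k:np.round(s[k],4) for k in("time","tool_pos","ee_rot","force","wrist_torque","grip_width","gripper_force")})
cv2.imwrite("pics/w3.png",viewer.camera("wrist"))
E
```

```text
{'time': np.float64(7.125), 'tool_pos': array([0.5611, 0.3474, 0.1485]), 'ee_rot': array([2.2591, 2.1813, 0.0058]), 'force': array([-0.5777,  0.2724,  5.2297]), 'wrist_torque': array([-0.1062,  0.074 , -0.0409]), 'grip_width': np.float64(0.0263), 'gripper_force': np.float64(50.0016)}
```

View pics/w3.png

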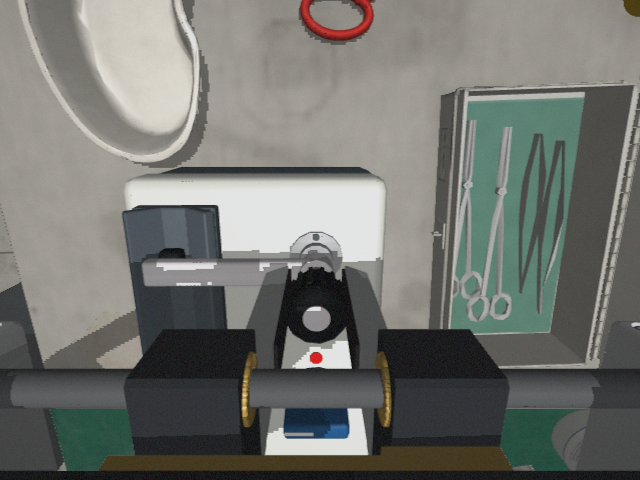

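The pads sit round the handle (top at (316,318)) with an opening of 26 mm, below the 29 mm rim. The collar shows at (316,250), where the post will come out. I lift in steps.

>>> {"name": "drive_tool", "arguments": {"steps": [0,0,0.005,0,0,0,0.015,0,0,0.01,0,0,0,0.015,0,0,0.015,0,0,0,0.015,0,0,0.02,0,0,0,0.015,0,0,0.025,0,0,0,0.015,0,0,0.025,0,0,0,0.015,0,0,0.025,0,0,0,0.015], "force": 55}}

```text
time: 8.05
tool_pos: [0.5609, 0.3473, 0.1674]
ee_rot: [-2.26, -2.182, 0.002]
force: [4.9, 3.6, -10.2]
grip_width: 0.0261
gripper_force: 55.0
```

```bash
python3 - <<'E'
from h import *
s=telemetry.observe(); print({k:np.round(s[k],4) for k in("time","tool_pos","ee_rot","force","wrist_torque","grip_width","gripper_force")})
im=viewer.camera("wrist"); cv2.imwrite("pics/w4.png",cv2.resize(im[170:370,220:420],None,fx=3,fy=3,interpolation=cv2.INTER_CUBIC))
E
```

```text
{'time': np.float64(8.05), 'tool_pos': array([0.5609, 0.3473, 0.1674]), 'ee_rot': array([-2.2599e+00, -2.1820e+00,  1.6000e-03]), 'force': array([  4.8877,   3.5928, -10.1586]), 'wrist_torque': array([ 0.4453, -1.1118, -0.0143]), 'grip_width': np.float64(0.0261), 'gripper_force': np.float64(54.997)}
```

View pics/w4.png

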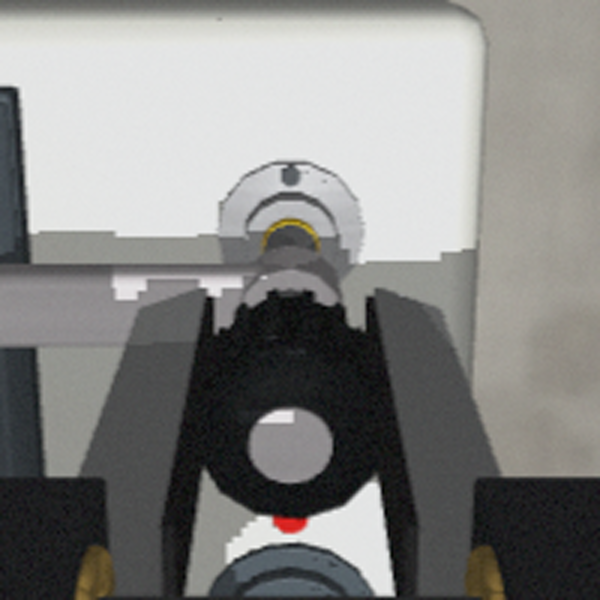

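The yellow band is just out of the collar, at crop pixel (290,232), with a measured lift of 18.9 mm. That agrees with 18 mm, so the handle has not slipped. About 16 mm more lift is needed.

>>> {"name": "drive_tool", "arguments": {"steps": [0,0,0.004,0,0,0,0.015,0,0,0.008,0,0,0,0.015,0,0,0.012,0,0,0,0.015,0,0,0.015,0,0,0,0.015,0,0,0.017,0,0,0,0.015,0,0,0.017,0,0,0,0.015,0,0,0.017,0,0,0,0.015,0,0,0.017,0,0,0,0.015], "force": 55}}

```text
time: 9.1
tool_pos: [0.5608, 0.3473, 0.1833]
ee_rot: [-2.26, -2.182, 0.003]
force: [7.6, 3.7, -12.1]
grip_width: 0.0259
gripper_force: 55.0
```

```bash
python3 - <<'E'
from h import *
s=telemetry.observe(); print({k:np.round(s[k],4) for k in("time","tool_pos","ee_rot","force","wrist_torque","grip_width","gripper_force")})
im=viewer.camera("wrist"); cv2.imwrite("pics/w5.png",cv2.resize(im[190:310,256:376],None,fx=5,fy=5,interpolation=cv2.INTER_CUBIC))
E
```

```text
{'time': np.float64(9.1), 'tool_pos': array([0.5608, 0.3473, 0.1833]), 'ee_rot': array([-2.2596, -2.1817,  0.0035]), 'force': array([  7.594 ,   3.749 , -12.0818]), 'wrist_torque': array([ 0.5405, -1.2371,  0.0681]), 'grip_width': np.float64(0.0259), 'gripper_force': np.float64(54.9964)}
```

View pics/w5.png

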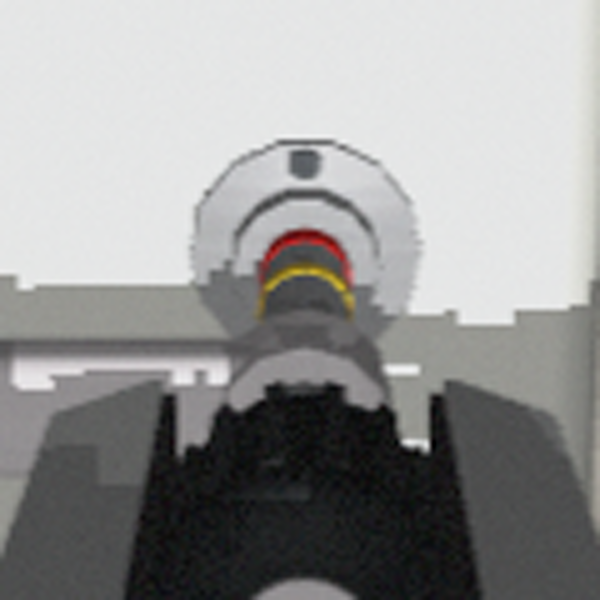

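The red band is at crop row 230–247 on the post (column 305), with the yellow band at 265–278. I check the column profile at the collar edge to tell whether the red band is fully out.

```bash
python3 - <<'E'
from h import *
ims=[viewer.camera("wrist").astype(float) for _ in range(4)]
im=np.mean(ims,0)
for r in range(226,256): print(r,[im[r,c].round().astype(int).tolist() for c in(311,314,317,320)])
s=telemetry.observe()
# predicted rows of post near (+y) surface points at heights above collar
c=viewer.calibration("wrist");f=240/np.tan(np.radians(c["fovy"])/2)
T=np.eye(4);T[:3,:3]=R.from_rotvec(s["ee_rot"]).as_matrix();T[:3,3]=s["tool_pos"]
C=np.linalg.inv(T@np.array(c["tool_from_camera"]))
for h in(0,5,6,17):
    p=C@np.array([.5605,.3473+.006,.095+h/1000,1]); print(h,c["cx"]+f*p[0]/-p[2],c["cy"]-f*p[1]/-p[2])
print(s["tool_pos"],s["force"],s["time"])
E
```

```text
226 [[214, 212, 210], [214, 212, 212], [216, 215, 214], [218, 216, 215]]
227 [[207, 205, 205], [174, 172, 170], [176, 173, 172], [181, 180, 179]]
228 [[155, 152, 153], [82, 81, 80], [84, 82, 83], [85, 84, 84]]
229 [[76, 76, 74], [102, 100, 100], [103, 102, 102], [99, 98, 98]]
230 [[92, 92, 91], [192, 191, 189], [200, 197, 197], [178, 176, 176]]
231 [[174, 173, 172], [191, 190, 190], [192, 190, 188], [191, 188, 188]]
232 [[188, 186, 186], [191, 189, 188], [192, 190, 188], [192, 189, 188]]
233 [[191, 189, 188], [189, 186, 185], [190, 186, 186], [189, 186, 185]]
234 [[191, 188, 188], [188, 187, 185], [185, 182, 184], [188, 186, 186]]
235 [[191, 189, 188], [181, 180, 180], [139, 138, 160], [182, 180, 181]]
236 [[181, 178, 179], [48, 47, 109], [19, 16, 102], [100, 98, 137]]
237 [[114, 112, 138], [18, 17, 102], [29, 29, 126], [20, 20, 114]]
238 [[13, 16, 96], [45, 44, 191], [68, 66, 131], [40, 40, 176]]
239 [[39, 37, 143], [76, 76, 75], [78, 76, 76], [79, 78, 96]]
240 [[60, 58, 154], [77, 76, 76], [78, 76, 77], [81, 80, 80]]
241 [[72, 72, 70], [72, 72, 71], [69, 71, 72], [82, 82, 81]]
242 
[... 414 characters left out ...]
8, 78, 76], [80, 78, 79]]
249 [[72, 72, 70], [78, 77, 76], [79, 78, 76], [80, 80, 79]]
250 [[67, 68, 67], [66, 64, 66], [73, 72, 72], [65, 64, 64]]
251 [[68, 67, 67], [68, 66, 66], [73, 72, 72], [69, 69, 69]]
252 [[72, 71, 70], [87, 87, 88], [100, 98, 101], [86, 86, 88]]
253 [[94, 93, 96], [97, 95, 97], [100, 99, 103], [100, 100, 102]]
254 [[94, 92, 95], [97, 96, 98], [99, 98, 99], [99, 98, 100]]
255 [[86, 84, 85], [86, 83, 86], [82, 83, 84], [83, 82, 84]]
0 317.2971397071594 234.24421453675612
5 317.30106748485326 236.29366960630458
6 317.3018709879896 236.71292540549058
17 317.31113104675785 241.54468419271583
[0.56084681 0.34723387 0.18328827] [  6.66909721   3.80166263 -12.66457799] 9.35
```

```bash
python3 - <<'E'
from h import *
a=cv2.imread("pics/w3.png"); b=viewer.camera("wrist"); cv2.imwrite("pics/w6.png",b)
for im in(a,b):
    g=cv2.cvtColor(im,cv2.COLOR_BGR2GRAY)[295:345,290:345]
    m=cv2.inRange(g,90,255)
    k,l,s,ce=cv2.connectedComponentsWithStats(m); i=l[23,26]
    print(s[i],ce[i], cv2.fitEllipse(cv2.findNonZero(cv2.Canny((l==i).astype(np.uint8)*255,50,150))))
print(telemetry.observe()["tool_pos"])
E
```

```text
[ 13  11  28  25 558] [26.07706093 23.22580645] ((25.95485496520996, 23.05854034423828), (25.251304626464844, 28.2316837310791), 88.64652252197266)
[ 13  11  28  25 558] [26.38709677 23.00358423] ((26.26349449157715, 22.842132568359375), (25.17266273498535, 28.281261444091797), 88.67168426513672)
[0.56085532 0.34724965 0.18330781]
```

The handle has not shifted in the grip (less than 0.3 px). The lift is therefore 34.8 mm, with the red band just fully out and the pose steady, so I hand in.

```bash
python3 -c "
from rig import env
print(env.sign_off())"
```

```text
the job is handed in; nothing more can be done
None
```

The lock knob is open and the barrel clamp is held by its handle at a measured lift of about 34.8 mm, with the red band just fully out of the collar; nothing else was handled, and the job is handed in.

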